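# Hold the ticket clip gaping over the price card

## Robot

A 6-joint arm with a two-finger parallel gripper is mounted at the origin on the work surface. World frame = base frame: x ahead of the robot, y to its left, z up, the work surface at z = 0. Lengths are in m, angles in rad, forces in N, time in s.
With the tool pointing down it reaches from about 0.275 to 0.725 m from the base axis. Payload 15.9 kg.
Tool frame: the origin (TCP) lies on the centre line of the jaws, within the pads' length; the fingertips stand 22 mm ahead of it and the grasp point (between the pads) lies 3 mm ahead of it (tips_ahead is the distance from the TCP to the fingertips, in m); x points along the fingers, z is the direction in which the jaws open and shut, and the axes are right-handed (so a half turn about x gives the same grasp; the last joint's range is limited). The gripper opens to 85 mm and grips with 20 to 120 N. Pads are 22 mm wide; open, the fingers measure 114 mm over their backs; the gripper's body (76 mm by 85 mm) begins 54 mm behind the grasp point. The pads swing forward as they close: fully open they stand 13 mm farther back than shut.
Start: joints at [-1.344, 0.213, -0.034, 1.323, 0, 1.571], TCP at [0.112, -0.487, 0.253] pointing down, gripper open.
Joint ranges: [-2.98, 2.98], [-0.74, 1.72], [-1.14, 1.35], [-2.1, 2.04], [-1.57, 1.44], [-3.14, 3.14]. Speed limits (rad/s): [1.89, 1.89, 2.39, 2.57, 3.14, 3.14].

## Interface

Orientations are given as a unit quaternion [x, y, z, w].
In Python, from station import get_obs, grab_frame, finish_job, tips_ahead gives the robot as it stands.
- The arm moves only by the tool move_arm, never from a script. Its arguments are lists of equal length, an entry for each row: "turn": the turn, a rotation vector about the world's x, y, z in degrees, a list of three; "delta_pos": the shift along the world's x, y, z in cm, a list of three; "jaw": the finger opening in cm, from 0 to 8.54. A call has 1 to 12 rows; each row is the pose to reach, as a shift and turn from the pose measured when the call began; what a row does not reach only later rows make up. A row lasts 1/10 s, in which the tool goes at most 50 mm and 8.59 degrees, less where a joint would pass 70% of its speed; a pose out of reach is approached as far as the arm can. A call with a gripper value outside its range is refused whole. The fingers move at their own pace and stop on an object; "force" is the grip in N (left out, the last holds). Time passes only in rows, so rows that repeat a pose let the fingers close. It gives the time, the measured TCP pose, the force and the opening at its end, in the units of the state.
- get_obs(): the state, without advancing time (a new reading comes with each control period).
- grab_frame(name): name is "scene" or "side" or "wrist"; returns a dict with "image" (420x560x3 uint8, red, green, blue), "fx", "fy", "cx", "cy" (pixels), "extrinsics" (4x4, takes a point from camera to world coordinates). Camera axes: x right, y up, looking along -z (the intrinsics and any distortion apply to the point x, -y, -z); pixel columns grow to the right and rows downward; lengths in m; the calibration is good to about 2 mm. A picture is of the moment at which its call begins. There is no depth.
- finish_job(): hands the job in, once; it reports no verdict.
The state is a dict: "time": time; "qpos": joint angles; "qvel": joint speeds; "effort": joint torques, N m; "tcp_pos": TCP position; "eef_rot": TCP orientation; "force": force on the tool from outside, world axes, zero at the start; "wrist_torque": the same for the moment, N m; "opening": finger opening in m.
Only numpy, scipy, OpenCV 4.12 (cv2) and the standard library are available. Lean on these libraries where they do the work, as an engineer would, in place of code of your own. Each camera call takes 0.05 s, during which the arm holds its last target.

## Task

I want to slip a new ticket onto the price card. First turn the stand's clamp knob fully clockwise to its stop so that the card is held fast; then take the spring clip off the tray's wall by squeezing its two tails until the jaws gape wide, and bring it down astride the middle of the card's top edge, in line with it, with the edge at least 15 mm inside the jaws but nothing of the clip touching the card or the stand. Finish while still holding the clip like that, squeezed wide open in the gripper; do not let go, and leave the other things where they are.

Things in the scene. Friction and masses are not known exactly. Their poses are not given: they have to be found in the camera images.
- stand: Price-card stand, fixed: grey base 90 (x) x 290 (y) x 30 mm high, origin at the centre of its underside. A stiff fixed white card stands on it in its plane x = 0 from y = -105 to -5 mm; low clamp bars (to 42 mm above the table) run along both sides of its foot. The clamp knob is at the other end (x = 0, y = +95 mm). Turned up to 0.35 rad either way about the vertical.
- card_top (a point): Middle of the top edge of the white card (100 mm wide, 4 mm thick), 130 mm above the table. Axes as the stand: x across the card's thickness, y along the edge.
- knob (a joint): Clamp knob angle in rad, growing clockwise seen from above, 0 to 2.4; 2.4 is the stop where the card is clamped. Starts between 1.0 and 1.6, stays where left, light friction (0.04 N m). At value q its grip bar lies along the stand's x axis turned by -q about the vertical.
- knob_grip (a point): On the knob's vertical axis, 67 mm above the table, at the height to grip. Black knob: a 48 mm disc (top 44 mm above the table) with an upright grip bar on it 14 mm thick, 46 mm long, its top 74 mm above the table.
- tray: Blue open tray, fixed, 140 (x) x 200 (y) x 60 mm high, walls 5 mm; origin at the centre of its underside. The clip is parked on the wall nearest the robot (x = -67.5 mm, running along y), up to 50 mm either side of its middle. Turned up to 0.35 rad either way. Tray and stand may change sides.
- clip: Steel spring clip, 30 mm wide (x), 96 mm tall, 70 to 115 g, upright on the tray's near wall, jaws down astride it, two flat tails up. Origin between its pivots, 68 mm above the table when parked; x along the wall, y the way the jaws spread, z up. Same either way round. A block between the pivots closes the mouth 8 mm below the origin; parked, it rests on the wall's top.
- clip_tails (a point): Point 30 mm above the clip's origin, between the tails: the height to squeeze them (along the clip's y). Tails form a V from just above the origin to 49 mm above it; over their outsides 24 mm at the bottom, 47 mm at the top when parked; squeezed to their stop they are parallel, 23 mm over all. 3 N on each upper end begins to open it, 9 N holds it fully open; a firm squeeze is safe.
- clip_mouth (a point): Point 46 mm below the clip's origin, midway between the jaw tips. Gap between the tips 5 mm when parked on the wall, about 26 mm fully gaping; then the jaws are 46 mm over their outsides at the tips, so keep fingertips above the origin.
- clip_a (a joint): Opening of one jaw lever in rad: 0 parked on the wall, grows as the tails are squeezed, 0.25 fully gaping (stop), about -0.06 shut on nothing. Both levers move equally.
- clip_b (a joint): Opening of the other jaw lever, same meaning as clip_a.
- tub: Bystander: small clear tub, 64 mm across, 52 mm high, standing in the tray. Origin at its underside. Leave it alone.
- jar: Bystander: amber jar with steel cap, 70 mm across, 110 mm high, on the table beside the work. Origin at its underside. Leave it alone.
- bowl: Bystander: steel bowl, 120 mm across, 45 mm high. Origin at its underside. Leave it alone.
There are look-alikes about, which are no part of the job. Several things have the shape of the tray; the one meant has the colours described above.

How it is judged:
On the way, in this order (a step that is already met when the one before it is completed fails the run):
1. the clamp knob is turned fully clockwise to its stop (value of joint knob above 2.28 rad), for 0.2 s.
2. the clip is off the tray, squeezed wide open in the gripper (value of joint each of clip_a, clip_b above 0.17 rad and contact force between the fingers and clip above 1 N and contact force between clip and tray below 0.05 N and height (world z) of clip above 0.085 m), for 0.2 s.
At the end, for the whole second after the job is handed in: Knob within 0.12 rad of its stop; gripper holds clip, levers open over 0.17 rad, still, upright within 0.25 rad; card edge 6 to 32 mm below clip origin (15 mm inside the tips), within 20 mm along and 11 mm across, in line within 0.2 rad; clip touches no stand, card or tray (under 0.3 N) (value of joint each of clip_a, clip_b above 0.17 rad and contact force between the fingers and clip above 1 N and value of joint knob above 2.28 rad and z of card_top in the frame of clip between -0.032 and -0.006 m and x of card_top in the frame of clip between -0.02 and 0.02 m and y of card_top in the frame of clip between -0.011 and 0.011 m and angle between the x axis of clip and the y axis of stand, either way round below 0.2 rad and angle between clip's own z axis and vertical below 0.25 rad and contact force between clip and stand below 0.3 N and contact force between clip and tray below 0.3 N and linear speed of clip below 0.03 m/s); the arm keeps its last pose, push and grip.
It fails at once if a bystander (tub, jar, bowl) is moved by more than 30 mm (distance of any of tub, jar, bowl from where it was at the start of the episode above 0.03 m).
It fails at once if the clip is pushed hard against the card or stand (over 20 N) (contact force between clip and stand above 20 N).
It also fails if it takes over 48 s, if anything falls off the work surface, if the arm or the gripper's body presses on something with over 40 N, if the wrist force passes 120 N, or if a joint passes its speed limit or range.

## Working session

There is one attempt and no reset: what is moved stays moved. The work goes in short steps, Python scripts to look and compute and a tool call to move; the robot and the scene stay as the last step left them, time stands still between calls to the robot, and variables do not carry over. Pictures are saved under pics/ and viewed, and the job is handed in when it is done.

Besides the shell and the picture viewer there is one more tool, called after "Call:" in YAML: its name, and indented under it one key for each argument. move_arm: Moves the arm, as the interface text tells. Its arguments: {"type":"object","properties":{"turn":{"type":"array","items":{"type":"array","items":{"type":"number"}}},"delta_pos":{"type":"array","items":{"type":"array","items":{"type":"number"}}},"jaw":{"type":"array","items":{"type":"number"}},"force":{"type":"number"}},"required":["turn","delta_pos","jaw"]}

```bash
ls; mkdir -p pics; cat > h.py <<'E'
import numpy as np, cv2, json, pickle
from station import get_obs, grab_frame
def snap(n,tag):
    f=grab_frame(n); cv2.imwrite(f'pics/{tag}.png',f['image'][:,:,::-1]); pickle.dump(f,open(f'pics/{tag}.pkl','wb')); return f
def load(tag): return pickle.load(open(f'pics/{tag}.pkl','rb'))
def ray(f,u,v):
    E=np.array(f['extrinsics']); d=E[:3,:3]@np.array([(u-f['cx'])/f['fx'],-(v-f['cy'])/f['fy'],-1]); return E[:3,3],d
def onz(f,u,v,z):
    o,d=ray(f,u,v); return o+d*(z-o[2])/d[2]
def proj(f,p):
    E=np.array(f['extrinsics']); c=E[:3,:3].T@(np.array(p)-E[:3,3]); return f['cx']+f['fx']*c[0]/-c[2], f['cy']-f['fy']*c[1]/-c[2]
def crop(tag,u0,v0,u1,v1,s,out):
    im=cv2.imread(f'pics/{tag}.png')[v0:v1,u0:u1]; cv2.imwrite(f'pics/{out}.png',cv2.resize(im,None,fx=s,fy=s,interpolation=cv2.INTER_CUBIC))
E
python3 - <<'E'
from h import *
for n in('scene','side','wrist'):
    f=snap(n,n+'0'); print(n,[k for k in f],f['fx'],f['cx'],f['cy'],np.round(f['extrinsics'],3).tolist())
print(get_obs())
E
```

```text
pics
scene ['image', 'fx', 'fy', 'cx', 'cy', 'extrinsics'] 412.2348995882419 274.5840499035134 210.57939214519004 [[0.1, -0.775, 0.624, 1.2], [0.995, 0.083, -0.057, -0.057], [-0.008, 0.627, 0.779, 0.888], [0.0, 0.0, 0.0, 1.0]]
side ['image', 'fx', 'fy', 'cx', 'cy', 'extrinsics'] 413.5148315636602 273.35471966058543 209.70593683303528 [[0.921, 0.249, -0.3, 0.23], [-0.389, 0.61, -0.69, -0.79], [0.011, 0.753, 0.658, 0.876], [0.0, 0.0, 0.0, 1.0]]
wrist ['image', 'fx', 'fy', 'cx', 'cy', 'extrinsics'] 341.93555553460186 284.5613703454302 209.40538524955534 [[0.225, 0.934, 0.279, 0.182], [-0.974, 0.216, 0.064, -0.47], [-0.001, -0.286, 0.958, 0.374], [0.0, 0.0, 0.0, 1.0]]
{'time': 0.15, 'qpos': array([-1.34397458e+00,  2.13262211e-01, -3.48744142e-02,  1.32349067e+00,
       -1.21059431e-05,  1.57080707e+00]), 'qvel': array([-9.39133943e-04, -6.49978901e-04,  1.13010292e-03,  1.19528441e-05,
        7.62244194e-04, -1.20817874e-03]), 'effort': array([-2.95779289e-03, -6.86409044e+01,  4.87248623e+01,  1.30601018e-02,
       -1.25492002e-04, -2.31933632e-05]), 'tcp_pos': array([ 0.11238623, -0.4869719 ,  0.25293638]), 'eef_rot': array([ 0.44038646,  0.55360207, -0.44002737,  0.5531369 ]), 'force': array([-0.30133043,  0.02561901, -0.0314802 ]), 'wrist_torque': array([ 0.00802973, -0.01304507,  0.01752399]), 'opening': 0.08528420426618644}
```

View pics/scene0.png

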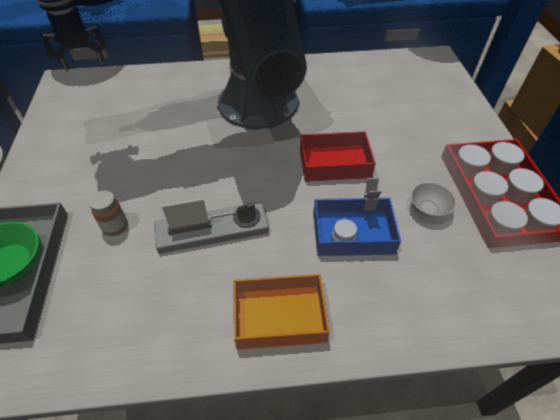

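View pics/side0.png

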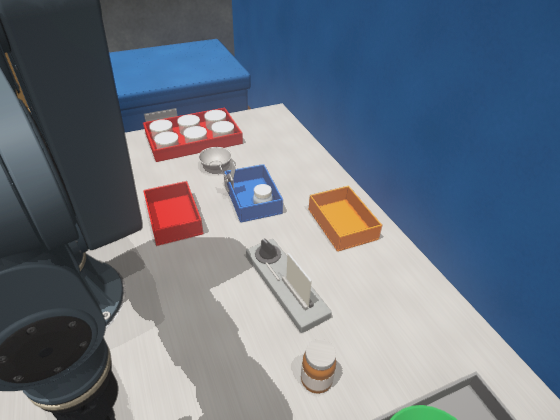

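View pics/wrist0.png

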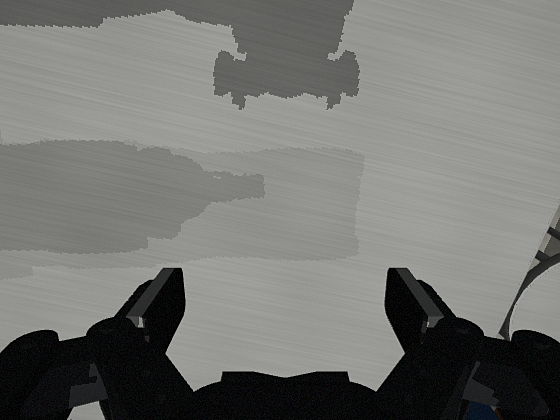

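Candidates in the scene image are the blue tray (355,226), red tray (337,157), orange tray (280,310), red cup tray (510,185) and grey tray (20,270). By colour the blue one is meant, with the clip at (371,195) on it. The stand is at (212,222), with the knob at (246,212).

```bash
python3 - <<'E'
from h import *
crop('scene0',145,170,285,260,5.7,'c1'); crop('scene0',300,165,410,260,6.2,'c2')
crop('side0',200,150,290,230,7,'c3'); crop('side0',235,225,335,335,5.4,'c4')
E
```

```text
(no output)
```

View pics/c1.png

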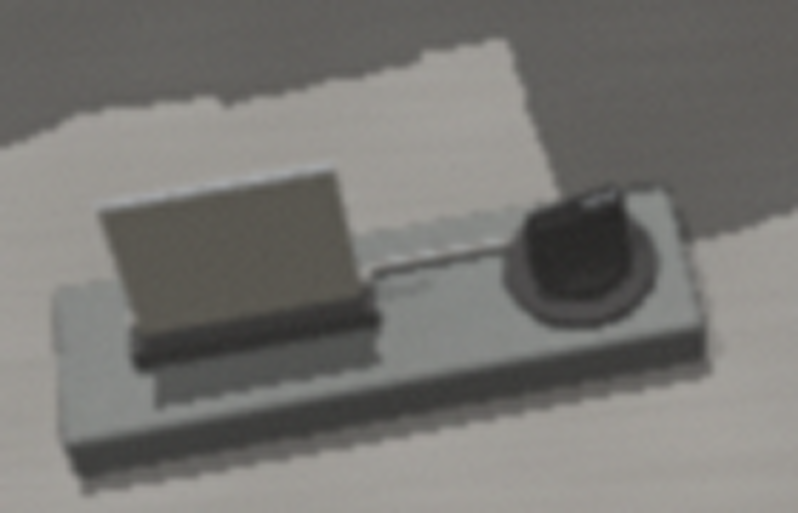

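View pics/c2.png

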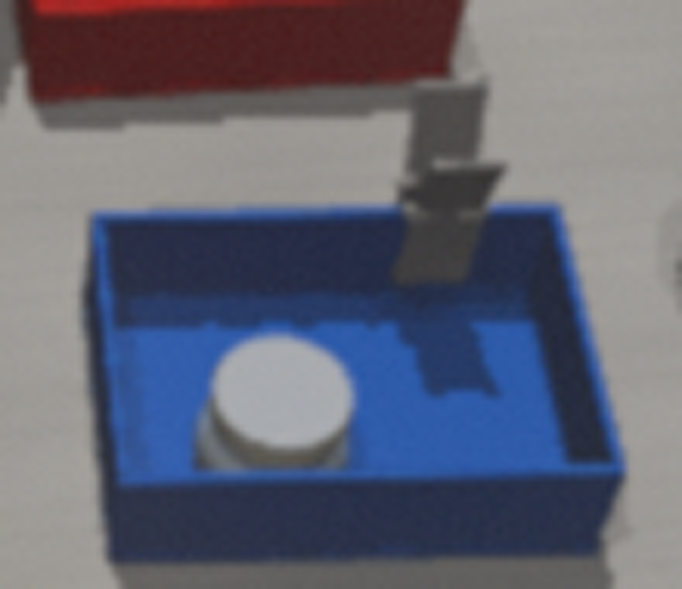

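View pics/c3.png

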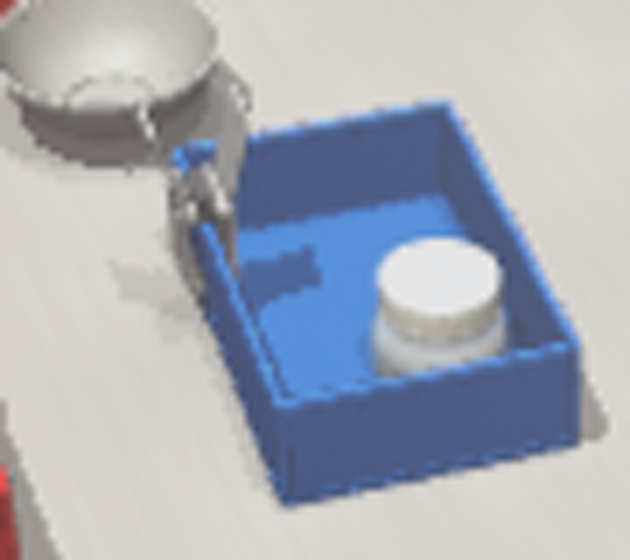

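View pics/c4.png

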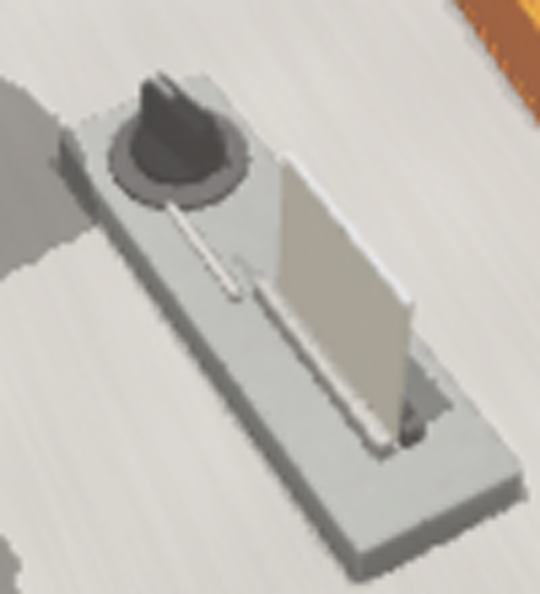

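```bash
cat > fit.py <<'E'
from h import *
from scipy.optimize import least_squares
S,D=load('scene0'),load('side0')
c1=lambda u,v:(S,145+(u+.0)/5.7-.5,170+v/5.7-.5); c2=lambda u,v:(S,300+u/6.2-.5,165+v/6.2-.5)
c3=lambda u,v:(D,200+u/7-.5,150+v/7-.5); c4=lambda u,v:(D,235+u/5.4-.5,225+v/5.4-.5)
def fit(obs,x0):
    def w(p,P): c,s=np.cos(p[2]),np.sin(p[2]); return [p[0]+c*P[0]-s*P[1],p[1]+s*P[0]+c*P[1],P[2]]
    r=lambda p:np.concatenate([np.array(proj(o[0],w(p,P)))-o[1:] for P,o in obs])
    s=least_squares(r,x0,loss='soft_l1'); print(np.round(s.x,4)); print(np.round(r(s.x).reshape(-1,2),1).tolist()); return s.x,w
st=[((-.045,-.145,.03),c1(57,290)),((.045,-.145,.03),c1(70,440)),((.045,.145,.03),c1(700,328)),((-.045,.145,.03),c1(660,188)),
 ((0,-.105,.13),c1(98,208)),((0,-.005,.13),c1(335,168)),
 ((-.045,-.145,.03),c4(360,550)),((.045,-.145,.03),c4(522,478)),((-.045,.145,.03),c4(68,130)),
 ((0,-.105,.13),c4(410,303)),((0,-.005,.13),c4(285,155))]
tr=[((-.07,-.1,.06),c2(92,213)),((-.07,.1,.06),c2(560,205)),((.07,.1,.06),c2(623,470)),((.07,-.1,.06),c2(112,482)),
 ((.07,.1,.06),c3(447,103)),((.07,-.1,.06),c3(580,345)),((-.07,-.1,.06),c3(283,402))]
if __name__=='__main__':
    p,w=fit(st,[.5,-.15,0]); print('knob',w(p,(0,.095,.067)),'card',w(p,(0,-.055,.13)))
    for uv in((585,200),(612,190)): print(onz(*c1(*uv),.074))
    a,b=onz(*c1(530,222),.074),onz(*c1(618,190),.074); print('bar edge dir',np.degrees(np.arctan2(*(b-a)[[1,0]])),a,b)
    a,b=onz(*c4(145,85),.074),onz(*c4(165,75),.074); print(a,b)
    q,w=fit(tr,[.5,.15,0])
    for uv in((415,80),(487,85),(430,168),(505,168)): 
        a=onz(*c2(*uv),.117); c,s=np.cos(q[2]),np.sin(q[2]); d=a[:2]-q[:2]; print(a,'tray',c*d[0]+s*d[1],-s*d[0]+c*d[1])
E
python3 fit.py
```

```text
[ 0.5382 -0.1646  0.1116]
[[-0.8, -0.4], [-1.9, 1.2], [1.3, 0.7], [1.6, -0.8], [-0.3, 0.2], [0.0, 0.3], [-0.9, 1.1], [0.6, -1.2], [-1.8, -0.2], [-0.4, 0.5], [0.4, -0.3]]
knob [np.float64(0.5275704804269657), np.float64(-0.07019047924330835), 0.067] card [np.float64(0.5442762962428974), np.float64(-0.21925729553024784), 0.13]
[ 0.51990625 -0.06568392  0.074     ]
[ 0.51534333 -0.05320307  0.074     ]
bar edge dir 109.64290488476749 [ 0.53004737 -0.09089211  0.074     ] [ 0.51563263 -0.05050653  0.074     ]
[ 0.51519735 -0.05329644  0.074     ] [ 0.52714881 -0.05055435  0.074     ]
[ 0.5847  0.2042 -0.0845]
[[-0.5, -0.3], [-0.2, -0.3], [0.6, 0.8], [0.7, 0.3], [0.2, -0.4], [0.3, 0.6], [-1.4, 1.4]]
[0.49803587 0.24408882 0.117     ] tray -0.08968046842878503 0.032432392828494604
[0.50399246 0.27285485 0.117     ] tray -0.08617207688477037 0.0615984080924282
[0.54616903 0.2384828  0.117     ] tray -0.04124595037758786 0.03090730237557181
[0.5493812  0.26832054 0.117     ] tray -0.04056261165591528 0.060909658047072116
```

```bash
python3 - <<'E'
from h import *
import station
from scipy.spatial.transform import Rotation as R
print(station.tips_ahead, station.tips_ahead() if callable(station.tips_ahead) else '')
o=get_obs(); M=R.from_quat(o['eef_rot']).as_matrix(); print(np.round(M,3)); print(np.degrees(np.arctan2(M[1,2],M[0,2])))
E
```

```text
0.022 
[[-0.     0.974  0.225]
 [ 0.001  0.225 -0.974]
 [-1.    -0.    -0.001]]
-77.0046864840016
```

Call:
move_arm:
  turn:
    - [0, 0, 8]
    - [0, 0, 16]
    - [0, 0, 24]
    - [0, 0, 32]
    - [0, 0, 40]
    - [0, 0, 48]
    - [0, 0, 56]
    - [0, 0, 64]
    - [0, 0, 72]
    - [0, 0, 80]
    - [0, 0, 88.5]
    - [0, 0, 96.6]
  delta_pos:
    - [3.5, 3.5, 0]
    - [7, 7, 0]
    - [10.4, 10.4, 0]
    - [13.9, 13.9, 0]
    - [17.3, 17.3, 0]
    - [20.8, 20.8, 0]
    - [24.3, 24.3, 0]
    - [27.7, 27.7, -1]
    - [31.2, 31.2, -2]
    - [34.7, 34.7, -2.5]
    - [38.1, 38.2, -3]
    - [41.6, 41.7, -3.3]
  jaw: [8, 8, 8, 8, 8, 7, 7, 6, 6, 6, 6, 6]

```text
time: 1.35
tcp_pos: [0.5292, -0.068, 0.2194]
eef_rot: [-0.123, 0.697, 0.123, 0.696]
force: [0.8, -1.1, 0.4]
opening: 0.0598
```

Call:
move_arm:
  turn:
    - [0, 0, 0]
    - [0, 0, 0]
  delta_pos:
    - [0, 0, 0]
    - [0, 0, 0]
  jaw: [6, 6]

```text
time: 1.55
tcp_pos: [0.5294, -0.0671, 0.2187]
eef_rot: [-0.123, 0.697, 0.123, 0.695]
force: [-0.2, -0.2, 0.7]
opening: 0.0603
```

```bash
python3 - <<'E'
from h import *
from scipy.spatial.transform import Rotation as R
f=snap('wrist','w1')
o=get_obs(); M=R.from_quat(o['eef_rot']).as_matrix(); print(o['tcp_pos'],o['time'],o['opening'],np.degrees(np.arctan2(M[1,2],M[0,2])),M[:,0])
print(proj(f,(.5276,-.0702,.067)))
E
```

```text
[ 0.52888551 -0.06801552  0.21901428] 1.6 0.059990879572158706 19.93218545848483 [-2.39589826e-03 -3.51978735e-04 -9.99997068e-01]
(np.float64(282.81225285275275), np.float64(203.8574540480437))
```

View pics/w1.png

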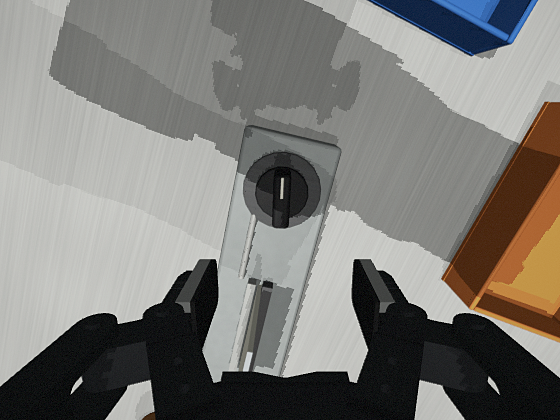

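The knob is at (282,197) and its bar looks vertical in the image, so it sits square to the jaws. The card is at the bottom, at about (260,330).

```bash
python3 - <<'E'
from h import *
crop('w1',230,120,350,240,6,'c5')
f=load('w1')
print(onz(f,282,197.5,.074), onz(f,282.5,187,.044))
E
```

```text
[ 0.52455685 -0.06357719  0.074     ] [ 0.52409031 -0.06184941  0.044     ]
```

View pics/c5.png

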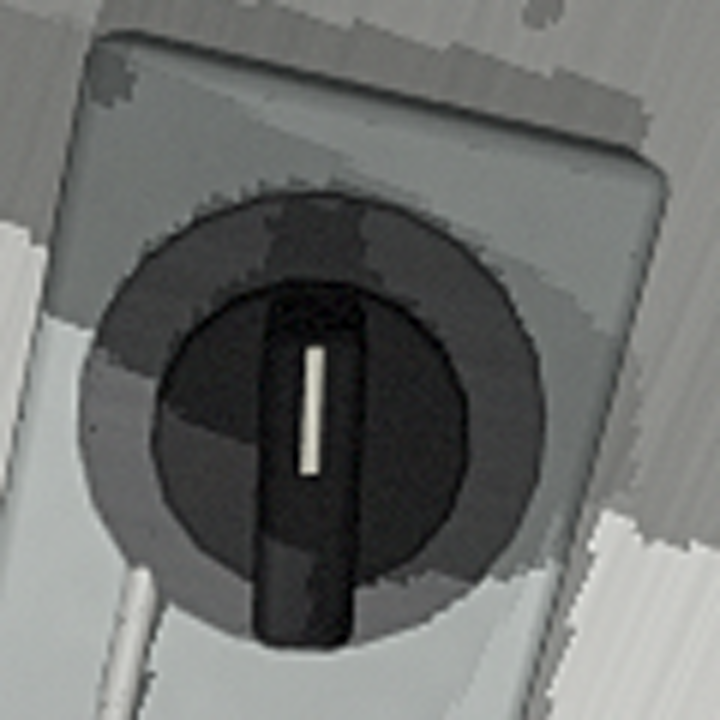

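```bash
python3 - <<'E'
from h import *
f=load('w1')
c=lambda u,v:(230+u/6-.5,120+v/6-.5)
print(onz(f,*c(312,435),.044)); print(onz(f,*c(312,412),.030),f['extrinsics'][:3,3])
a=onz(f,*c(315,297),.074)
print(a); b=onz(f,*c(305,540),.074); print(b, (a+b)/2, np.linalg.norm(b-a), np.degrees(np.arctan2(*(a-b)[[1,0]])))
E
```

```text
[ 0.52480734 -0.06643285  0.044     ]
[ 0.52457627 -0.06625344  0.03      ] [0.50338702 0.00245609 0.33982203]
[ 0.51669841 -0.04189121  0.074     ]
[ 0.52671254 -0.07349505  0.074     ] [ 0.52170548 -0.05769313  0.074     ] 0.03315245763615367 107.5815524166527
```

Call:
move_arm:
  turn:
    - [0, 0, 0]
    - [0, 0, -1]
    - [0, 0, -1]
    - [0, 0, -1]
    - [0, 0, -1]
    - [0, 0, -1]
    - [0, 0, -1]
    - [0, 0, -1]
    - [0, 0, -1]
  delta_pos:
    - [-0.3, 0, -4]
    - [-0.3, 0, -8]
    - [-0.3, 0, -11]
    - [-0.3, 0, -13.5]
    - [-0.3, 0, -14.7]
    - [-0.3, 0, -14.7]
    - [-0.3, 0, -14.7]
    - [-0.3, 0, -14.7]
    - [-0.3, 0, -14.7]
  jaw: [5, 5, 5, 4, 4, 1, 0.5, 0.5, 0.5]
  force: 40

```text
time: 2.5
tcp_pos: [0.5265, -0.0684, 0.0731]
eef_rot: [-0.117, 0.698, 0.116, 0.697]
force: [-1.1, -2.5, 3.5]
opening: 0.0131
```

```bash
python3 - <<'E'
from h import *
snap('wrist','w2'); print(get_obs())
E
```

```text
{'time': 2.55, 'qpos': array([-0.12845052,  0.37931609, -0.28044501,  0.91163572, -0.00129751,
        1.112123  ]), 'qvel': array([ 9.84522154e-04, -1.11314787e-03, -2.56573488e-03, -3.04254397e-03,
        6.76670051e-05,  4.87001476e-04]), 'effort': array([ 1.63281251e+00, -7.48918247e+01,  4.15136147e+01, -3.84694990e-01,
        1.07109569e+00, -3.80579650e-02]), 'tcp_pos': array([ 0.52649855, -0.06838755,  0.07313898]), 'eef_rot': array([-0.11659943,  0.69782593,  0.11584407,  0.697154  ]), 'force': array([-0.85367265, -2.76718681,  5.81094363]), 'wrist_torque': array([-0.64073724,  0.31807108, -0.03738583]), 'opening': 0.013393655878253523}
```

View pics/w2.png

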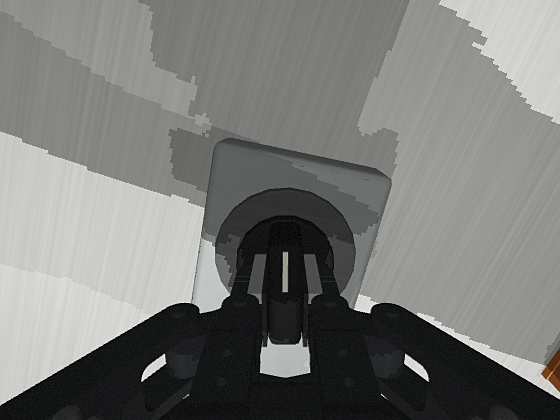

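Call:
move_arm:
  turn:
    - [0, 0, -7]
    - [0, 0, -14]
    - [0, 0, -21]
    - [0, 0, -28]
    - [0, 0, -35]
    - [0, 0, -42]
    - [0, 0, -48]
    - [0, 0, -53]
    - [0, 0, -56]
  delta_pos:
    - [0, 0, 0]
    - [0, 0, 0]
    - [0, 0, 0]
    - [0, 0, 0]
    - [0, 0, 0]
    - [0, 0, 0]
    - [0, 0, 0]
    - [0, 0, 0]
    - [0, 0, 0]
  jaw: [0.5, 0.5, 0.5, 0.5, 0.5, 0.5, 0.5, 0.5, 0.5]

```text
time: 3.45
tcp_pos: [0.5265, -0.0683, 0.0732]
eef_rot: [0.226, 0.67, -0.226, 0.67]
force: [1.5, -1.7, -7.2]
opening: 0.0132
```

```bash
cat >> h.py <<'E'
from scipy.spatial.transform import Rotation as R
def st():
    o=get_obs(); M=R.from_quat(o['eef_rot']).as_matrix(); print(o['time'],o['tcp_pos'],'op',o['opening'],'dir',np.degrees(np.arctan2(M[1,2],M[0,2])),'ax',np.round(M[:,0],4),'F',np.round(o['force'],1),'T',np.round(o['wrist_torque'],2)); return o
E
python3 -c "
from h import *
st()"
```

```text
3.45 [ 0.52652198 -0.06834278  0.07323074] op 0.013210149093629494 dir -37.2768257975004 ax [-0.0014 -0.     -1.    ] F [ 1.5 -1.7 -7.2] T [-0.2  -0.19  0.04]
```

Call:
move_arm:
  turn:
    - [0, 0, -2]
    - [0, 0, -4]
    - [0, 0, -6]
    - [0, 0, -6]
    - [0, 0, -6]
  delta_pos:
    - [0, 0, 0]
    - [0, 0, 0]
    - [0, 0, 0]
    - [0, 0, 0]
    - [0, 0, 0]
  jaw: [0.5, 0.5, 0.5, 0.5, 0.5]

```text
time: 3.95
tcp_pos: [0.5267, -0.0682, 0.0733]
eef_rot: [0.26, 0.658, -0.26, 0.657]
force: [2.8, -0.6, -8.3]
opening: 0.013
```

```bash
python3 -c "
from h import *
st(); snap('wrist','w3');snap('scene','s3');crop('s3',145,170,285,260,5.7,'c6')"
```

```text
3.95 [ 0.52667241 -0.06819551  0.07330754] op 0.01303168652762287 dir -43.17778114101462 ax [-1.2e-03  2.0e-04 -1.0e+00] F [ 2.8 -0.6 -8.3] T [ 0.1  -0.55  1.16]
```

View pics/w3.png

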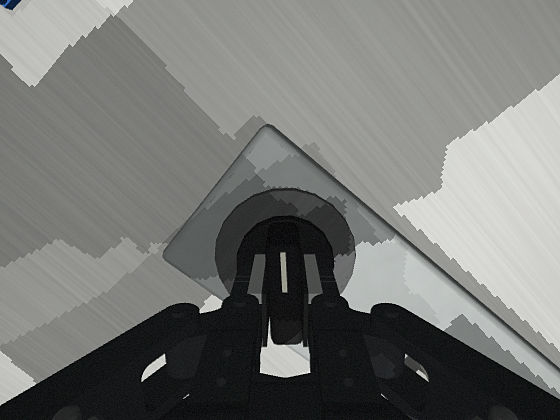

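Call:
move_arm:
  turn:
    - [0, 0, 0]
    - [0, 0, 0]
    - [0, 0, 0]
    - [0, 0, 0]
    - [0, 0, 0]
    - [0, 0, 0]
    - [0, 0, 0]
  delta_pos:
    - [0, 0, 0]
    - [0, 0, 0]
    - [0, 0, 0]
    - [0, 0, 0.5]
    - [0, 0, 3]
    - [0, 0, 8]
    - [0, 0, 13]
  jaw: [3, 4, 4, 4, 4, 4, 5]

```text
time: 4.75
tcp_pos: [0.5258, -0.0681, 0.205]
eef_rot: [0.26, 0.658, -0.261, 0.657]
force: [1.8, 0.0, -0.1]
opening: 0.0499
```

```bash
python3 -c "
from h import *
st(); snap('wrist','w4')"
```

```text
4.75 [ 0.52584415 -0.06810633  0.20499347] op 0.049880953838201375 dir -43.20677722998392 ax [-2.4e-03  4.0e-04 -1.0e+00] F [ 1.8  0.  -0.1] T [-0.01 -0.08 -0.03]
```

View pics/w4.png

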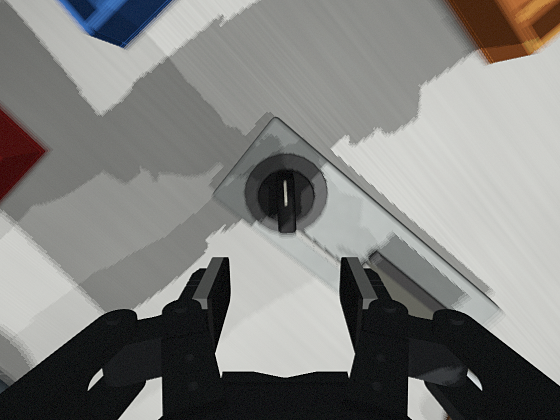

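Call:
move_arm:
  turn:
    - [0, 0, 5]
    - [0, 0, 10]
    - [0, 0, 15]
    - [0, 0, 20]
    - [0, 0, 25]
    - [0, 0, 30]
    - [0, 0, 35]
    - [0, 0, 38.4]
    - [0, 0, 38.4]
    - [0, 0, 38.4]
  delta_pos:
    - [0, 4, 2]
    - [0, 8, 4]
    - [0, 12, 5]
    - [0, 16, 5]
    - [0, 20, 5]
    - [0, 24, 5]
    - [0, 28, 5]
    - [-0.3, 32.4, 5]
    - [-0.3, 32.4, 5]
    - [-0.3, 32.4, 5]
  jaw: [6, 6, 6, 6, 6, 6, 6, 6, 6, 6]

```text
time: 5.8
tcp_pos: [0.5254, 0.2563, 0.2636]
eef_rot: [0.031, 0.704, -0.028, 0.709]
force: [0.7, -0.1, 0.2]
opening: 0.0598
```

```bash
python3 -c "
from h import *
st(); f=snap('wrist','w5'); crop('w5',210,130,350,270,5,'c7')
print(proj(f,(.5225,.256,.117)),proj(f,(.5225,.256,.068)))"
```

```text
5.8 [0.52536013 0.2562816  0.26356659] op 0.05975934994848603 dir -4.729957280466071 ax [ 0.0065  0.0039 -1.    ] F [ 0.7 -0.1  0.2] T [ 0.01  0.01 -0.  ]
(np.float64(281.72527308502646), np.float64(203.47490464335505)) (np.float64(281.80726484056316), np.float64(189.7807204546502))
```

View pics/w5.png

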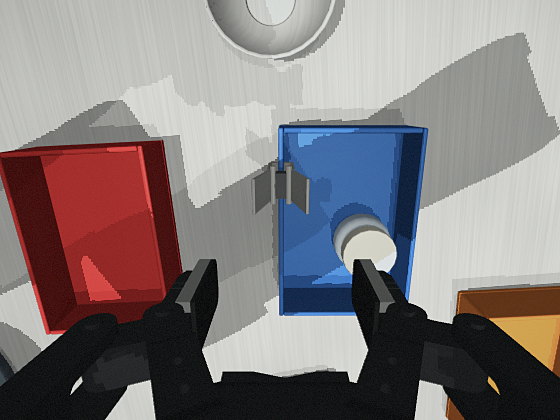

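View pics/c7.png

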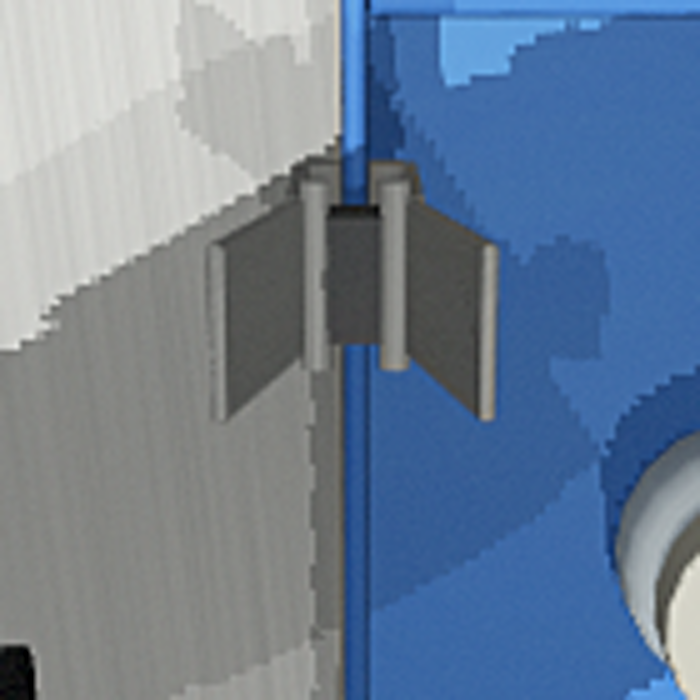

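```bash
python3 -c "
from h import *
f=load('w5')
c=lambda u,v:onz(f,210+u/5-.5,130+v/5-.5,.117)
P=[c(213,243),c(217,420),c(495,245),c(488,418)]
print(np.array(P),np.mean(P,0)); d=P[2]-P[0]; print(np.linalg.norm(d),np.degrees(np.arctan2(d[1],d[0]))); d=P[3]-P[1]; print(np.degrees(np.arctan2(d[1],d[0])))"
```

```text
[[0.50081041 0.27882998 0.117     ]
 [0.49824677 0.24950473 0.117     ]
 [0.54548867 0.2747468  0.117     ]
 [0.54253312 0.24609191 0.117     ]] [0.52176974 0.26229335 0.117     ]
0.04486444851322552 -5.221808159687555
-4.406648561971492
```

Call:
move_arm:
  turn:
    - [0, 0, 0]
    - [0, 0, 0]
    - [0, 0, 0]
    - [0, 0, 0]
    - [0, 0, 0]
    - [0, 0, 0]
  delta_pos:
    - [-0.3, 0.3, -4]
    - [-0.3, 0.3, -8]
    - [-0.3, 0.3, -11]
    - [-0.3, 0.3, -13]
    - [-0.3, 0.3, -13]
    - [-0.3, 0.3, -13]
  jaw: [6.5, 6.5, 6.5, 6.5, 6.5, 6.5]

```text
time: 6.45
tcp_pos: [0.5229, 0.2575, 0.1346]
eef_rot: [0.032, 0.704, -0.029, 0.709]
force: [-0.1, 0.2, 1.2]
opening: 0.065
```

```bash
python3 -c "
from h import *
st(); f=snap('wrist','w6'); snap('side','d6'); crop('d6',170,130,270,215,7,'c8');snap('scene','s6'); crop('s6',320,130,420,215,7,'c9')"
```

```text
6.45 [0.52291434 0.25753579 0.13460484] op 0.0649771680942349 dir -4.898093405530657 ax [ 0.007   0.0039 -1.    ] F [-0.1  0.2  1.2] T [ 0.06 -0.01 -0.  ]
```

View pics/w6.png

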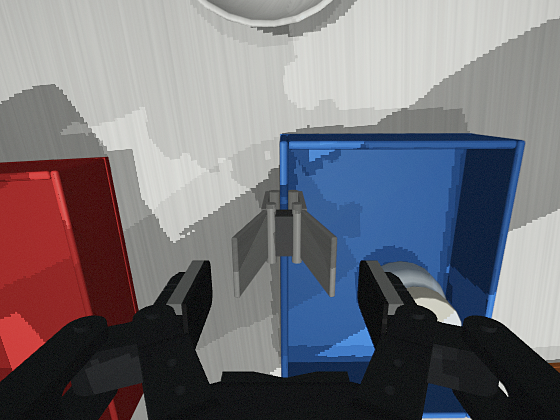

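View pics/c9.png

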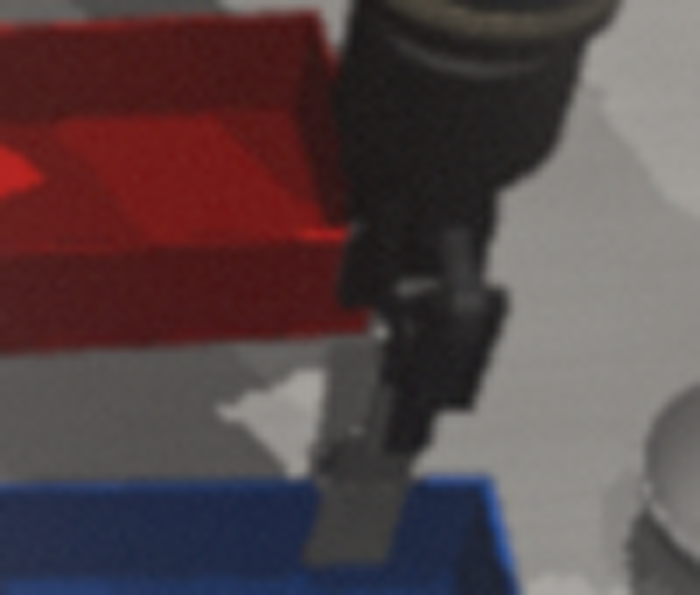

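View pics/c8.png

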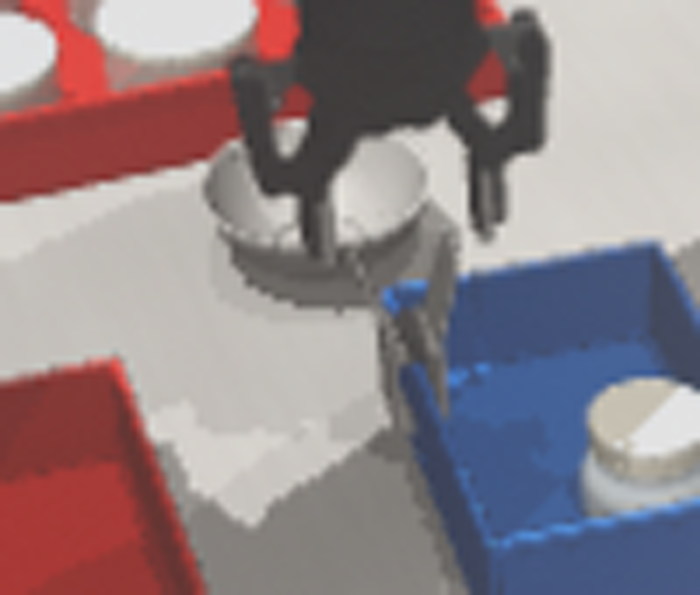

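```bash
python3 -c "
from h import *
f=load('w6');S=load('s6');D=load('d6')
o=get_obs();t=o['tcp_pos'];M=R.from_quat(o['eef_rot']).as_matrix()
for n,F,(a,b,s) in(('w',f,(0,0,1)),('s',S,(320,130,7)),('d',D,(170,130,7))):
  for sg in(1,-1):
    for yy in (.011,-.011):
      p=t+M@np.array([.009,yy,sg*.0325]); q=proj(F,p); print(n,np.round(p,3),np.round([(q[0]-a)*s,(q[1]-b)*s],0))
  q=proj(F,(.522,.259,.117));print('clip',np.round([(q[0]-a)*s,(q[1]-b)*s],0))
c=lambda u,v:onz(f,u,v,.117)
P=[c(234,237),c(238,297),c(336,238),c(334,295)]
print(np.array(P),np.mean(P,0))
"
```

```text
w [0.557 0.267 0.127] [368. 263.]
w [0.555 0.245 0.126] [364. 309.]
w [0.492 0.272 0.126] [211. 263.]
w [0.49  0.25  0.126] [214. 309.]
clip [285. 276.]
s [0.557 0.267 0.127] [433. 429.]
s [0.555 0.245 0.126] [370. 431.]
s [0.492 0.272 0.126] [401. 297.]
s [0.49  0.25  0.126] [340. 298.]
clip [382. 377.]
d [0.557 0.267 0.127] [464. 203.]
d [0.555 0.245 0.126] [476. 229.]
d [0.492 0.272 0.126] [324. 228.]
d [0.49  0.25  0.126] [335. 255.]
clip [398. 245.]
[[0.50146437 0.27942531 0.117     ]
 [0.49956121 0.25014643 0.117     ]
 [0.54555908 0.27505665 0.117     ]
 [0.54344015 0.24723546 0.117     ]] [0.5225062  0.26296596 0.117     ]
```

```bash
python3 -c "
from h import *
crop('w6',150,180,420,380,2.9,'c10')"
```

```text
(no output)
```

View pics/c10.png

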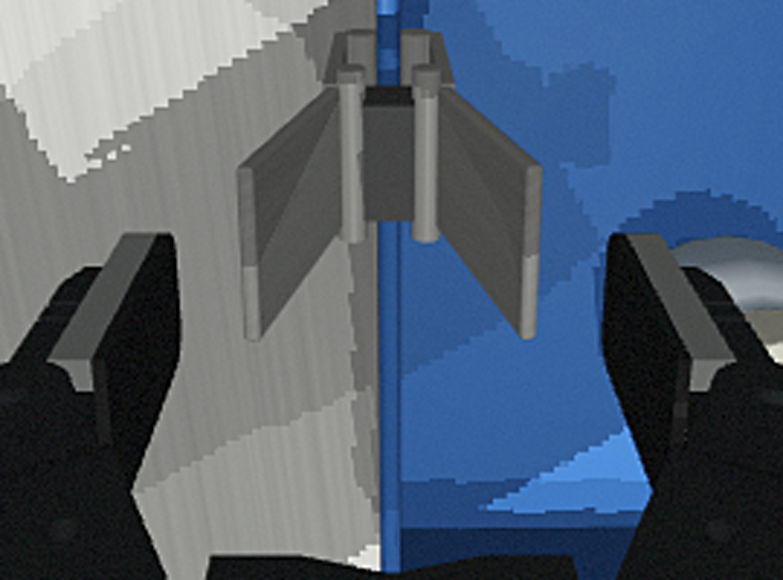

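Call:
move_arm:
  turn:
    - [0, 0, 0]
    - [0, 0, 0]
    - [0, 0, 0]
    - [0, 0, 0]
    - [0, 0, 0]
  delta_pos:
    - [0, 0.4, 0]
    - [0, 0.4, -1.7]
    - [0, 0.4, -3.4]
    - [0, 0.4, -3.4]
    - [0, 0.4, -3.4]
  jaw: [6.5, 6.5, 6.5, 6, 5]

```text
time: 7.1
tcp_pos: [0.5236, 0.2626, 0.102]
eef_rot: [0.032, 0.703, -0.028, 0.71]
force: [-0.2, 0.1, -0.8]
opening: 0.0502
```

```bash
python3 -c "
from h import *
st(); f=snap('wrist','w7')"
```

```text
7.1 [0.52356652 0.26263456 0.10199971] op 0.050178466934903417 dir -4.84388791706966 ax [ 0.009   0.005  -0.9999] F [-0.2  0.1 -0.8] T [-0.01  0.01 -0.03]
```

View pics/w7.png

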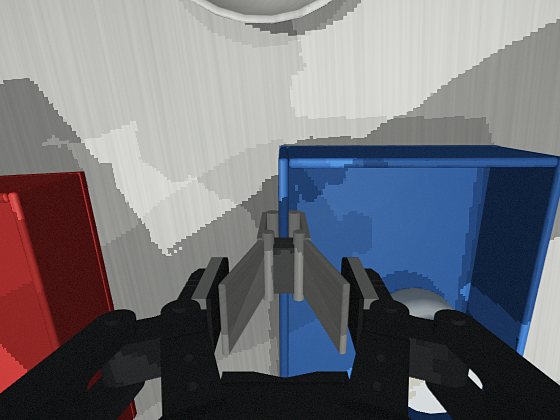

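The tails sit centred between the pads, with edges at columns 222 and 347. Next I squeeze.

Call:
move_arm:
  turn:
    - [0, 0, 0]
    - [0, 0, 0]
    - [0, 0, 0]
    - [0, 0, 0]
    - [0, 0, 0]
    - [0, 0, 0]
  delta_pos:
    - [0, 0, 0]
    - [0, 0, 0]
    - [0, 0, 0]
    - [0, 0, 0]
    - [0, 0, 0]
    - [0, 0, 0]
  jaw: [4, 3.2, 2.6, 2.2, 2.0, 2.0]
  force: 50

```text
time: 7.75
tcp_pos: [0.5245, 0.2633, 0.1042]
eef_rot: [0.032, 0.702, -0.027, 0.711]
force: [-4.2, 0.0, 13.0]
opening: 0.0209
```

```bash
python3 -c "
from h import *
st(); f=snap('wrist','w8')"
```

```text
7.75 [0.52452769 0.26329469 0.1041882 ] op 0.0208942840470991 dir -4.841571921237599 ax [ 0.0118  0.0068 -0.9999] F [-4.2  0.  13. ] T [-0.06  0.79  0.02]
```

View pics/w8.png

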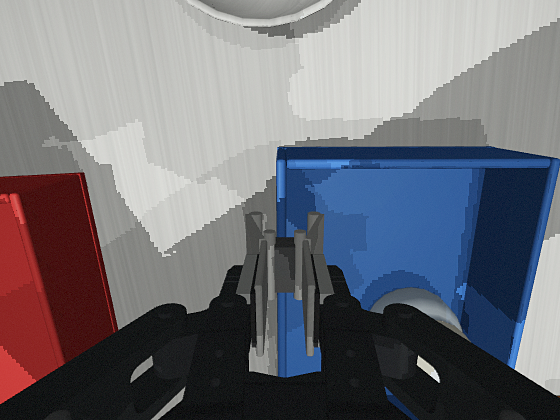

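Call:
move_arm:
  turn:
    - [0, 0, 0]
    - [0, 0, 0]
    - [0, 0, 0]
    - [0, 0, 0]
    - [0, 0, 0]
    - [0, 0, 0]
    - [0, 0, 0]
    - [0, 0, 0]
  delta_pos:
    - [0, 0, 0]
    - [0, 0, 1]
    - [0, 0, 3]
    - [0, 0, 6]
    - [0, 0, 9]
    - [0, 0, 13]
    - [0, 0, 13]
    - [0, 0, 13]
  jaw: [1.0, 1.0, 1.0, 1.0, 1.0, 1.0, 1.0, 1.0]

```text
time: 8.6
tcp_pos: [0.525, 0.2635, 0.2355]
eef_rot: [0.033, 0.702, -0.027, 0.711]
force: [0.1, -0.9, -1.3]
opening: 0.021
```

```bash
python3 -c "
from h import *
st(); f=snap('wrist','w9'); snap('side','d9'); crop('d9',170,70,290,170,6.5,'c11')"
```

```text
8.6 [0.5250137  0.2634912  0.23546764] op 0.02101024291614053 dir -4.847650750449379 ax [ 0.0138  0.0078 -0.9999] F [ 0.1 -0.9 -1.3] T [ 0.02  0.04 -0.01]
```

View pics/w9.png

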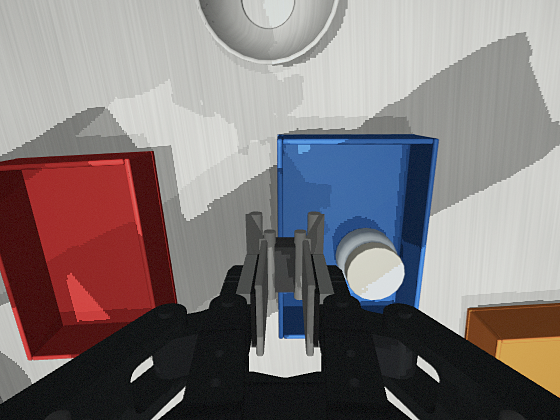

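View pics/c11.png

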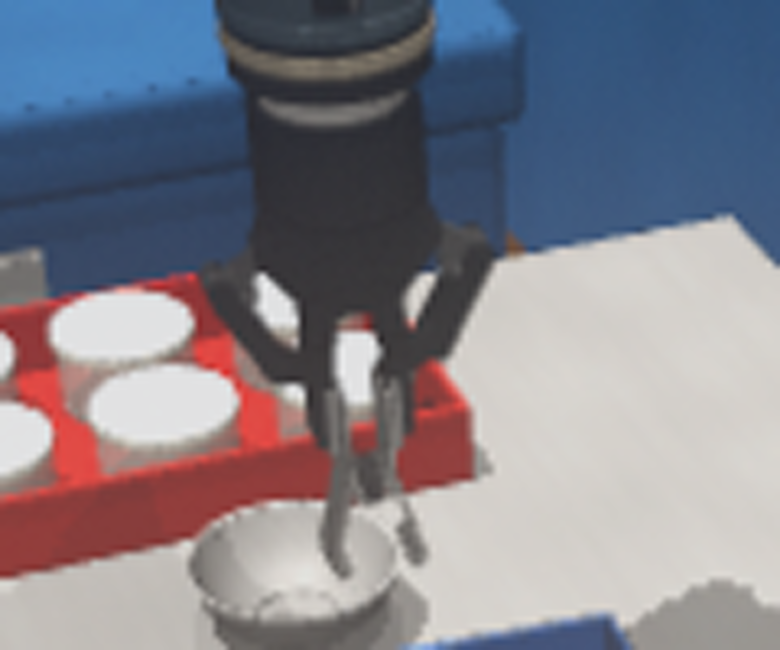

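Call:
move_arm:
  turn:
    - [0, 0, 1]
    - [0, 0, 2]
    - [0, 0, 3]
    - [0, 0, 4]
    - [-0.2, 0.4, 5]
    - [-0.4, 0.8, 6]
    - [-0.4, 0.8, 7]
    - [-0.4, 0.8, 8]
    - [-0.4, 0.8, 9]
    - [-0.4, 0.8, 10]
    - [-0.4, 0.8, 11.2]
    - [-0.4, 0.8, 11.2]
  delta_pos:
    - [0, -3, 2]
    - [0.2, -7, 3]
    - [0.4, -12, 3.5]
    - [0.6, -17, 3.5]
    - [0.8, -22, 3.5]
    - [1, -27, 3.5]
    - [1.2, -32, 3.5]
    - [1.4, -37, 3.5]
    - [1.6, -42, 3.5]
    - [1.8, -47, 3.5]
    - [1.9, -51, 3.5]
    - [1.9, -53.3, 3.5]
  jaw: [1.0, 1.0, 1.0, 1.0, 1.0, 1.0, 1.0, 1.0, 1.0, 1.0, 1.0, 1.0]

```text
time: 9.9
tcp_pos: [0.5422, -0.2728, 0.2669]
eef_rot: [-0.038, 0.708, 0.039, 0.704]
force: [0.3, 0.2, -1.3]
opening: 0.0207
```

Call:
move_arm:
  turn:
    - [0, 0, 0]
    - [0, 0, 0]
  delta_pos:
    - [0, 0, 0]
    - [0, 0, 0]
  jaw: [1, 1]

```text
time: 10.1
tcp_pos: [0.5416, -0.2729, 0.2656]
eef_rot: [-0.037, 0.709, 0.039, 0.703]
force: [0.0, 1.0, -1.1]
opening: 0.0211
```

```bash
python3 -c "
from h import *
st(); f=snap('wrist','w10'); snap('scene','s10');snap('side','d10')
print(proj(f,(.5443,-.2193,.13)))"
```

```text
10.1 [ 0.54163975 -0.27289207  0.26558528] op 0.021096977224987358 dir 6.206411668848463 ax [-0.0082  0.002  -1.    ] F [ 0.   1.  -1.1] T [-0.02 -0.01  0.  ]
(np.float64(299.10921449223457), np.float64(137.57700633896627))
```

View pics/w10.png

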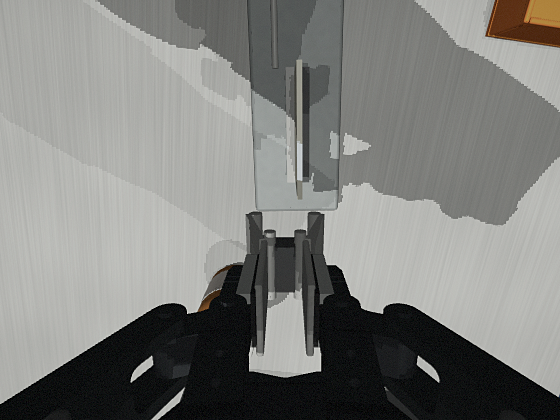

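View pics/s10.png

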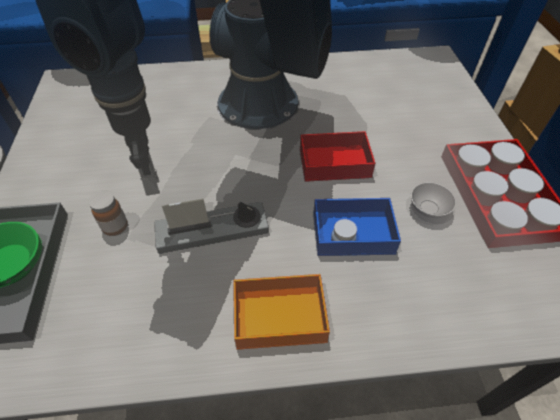

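```bash
python3 -c "
from h import *
crop('w10',240,50,360,250,4,'c12')"
```

```text
(no output)
```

View pics/c12.png

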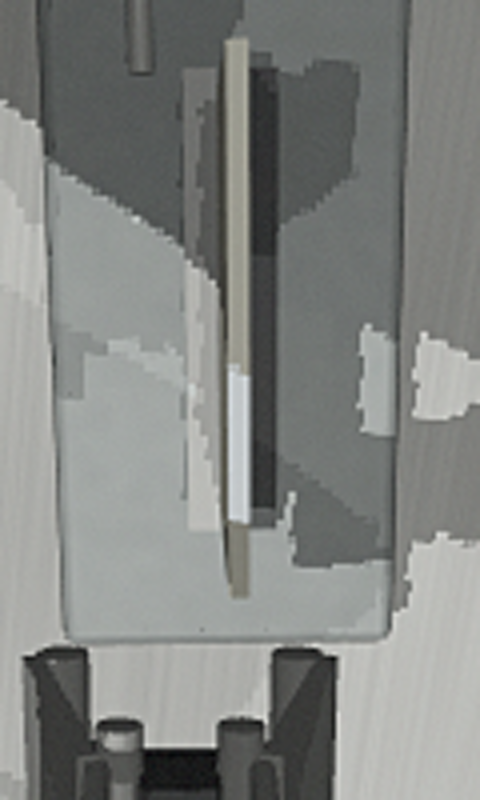

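```bash
python3 -c "
from h import *
f=load('w10')
c=lambda u,v,z=.13:onz(f,240+u/4-.5,50+v/4-.5,z)
a,b=c(236.5,40),c(240,597); d=a-b
print(a,b,(a+b)/2,np.linalg.norm(d),np.degrees(np.arctan2(-d[0],d[1])))
o=get_obs();t=o['tcp_pos'];M=R.from_quat(o['eef_rot']).as_matrix()
for dz in(0,.036,.082):
  for y in(0,.015,-.015): print(dz,y,np.round(proj(f,t+M@np.array([dz,y,0])),1))
# jaw tip outer corners plane z
zt=t[2]-.082
print(c(25,655,zt),c(335,655,zt),(c(25,655,zt)+c(335,655,zt))/2)
print(M)
"
```

```text
[ 0.53759062 -0.16656955  0.13      ] [ 0.5501928  -0.26554274  0.13      ] [ 0.54389171 -0.21605615  0.13      ] 0.09977227794891119 7.256379561407179
0 0 [289.6 298.8]
0 0.015 [289.6 264.3]
0 -0.015 [289.5 331.2]
0.036 0 [288.7 260. ]
0.036 0.015 [288.7 231.7]
0.036 -0.015 [288.6 287. ]
0.082 0 [287.9 228.7]
0.082 0.015 [287.9 205.7]
0.082 -0.015 [287.9 250.8]
[ 0.5146604  -0.2643627   0.18474441] [ 0.56230678 -0.25907267  0.18474441] [ 0.53848359 -0.26171768  0.18474441]
[[-0.00654036 -0.11039064  0.99386676]
 [ 0.00111993  0.99388658  0.11040021]
 [-0.99997798  0.00183512 -0.00637675]]
```

Call:
move_arm:
  turn:
    - [0, 0, 0]
    - [0, -0.3, 0.6]
    - [0, -0.3, 0.6]
    - [0, -0.3, 0.6]
    - [0, -0.3, 0.6]
    - [0, -0.3, 0.6]
  delta_pos:
    - [0.3, 2, 0]
    - [0.4, 4, 0]
    - [0.4, 5.8, 0]
    - [0.4, 5.8, -1.5]
    - [0.4, 5.8, -3]
    - [0.4, 5.8, -3]
  jaw: [1, 1, 1, 1, 1, 1]

```text
time: 10.85
tcp_pos: [0.5455, -0.2123, 0.2353]
eef_rot: [-0.042, 0.707, 0.044, 0.704]
force: [-0.5, 0.4, -1.1]
opening: 0.0211
```

```bash
python3 -c "
from h import *
st(); f=snap('wrist','w11'); snap('scene','s11');snap('side','d11')
crop('w11',210,100,360,310,3.8,'c13');crop('s11',140,130,240,240,6,'c14');crop('d11',225,180,345,320,5,'c15')"
```

```text
10.85 [ 0.54549586 -0.21225437  0.23532735] op 0.021088775336256232 dir 6.996545506839814 ax [-0.0038  0.002  -1.    ] F [-0.5  0.4 -1.1] T [0.01 0.01 0.01]
```

View pics/c13.png

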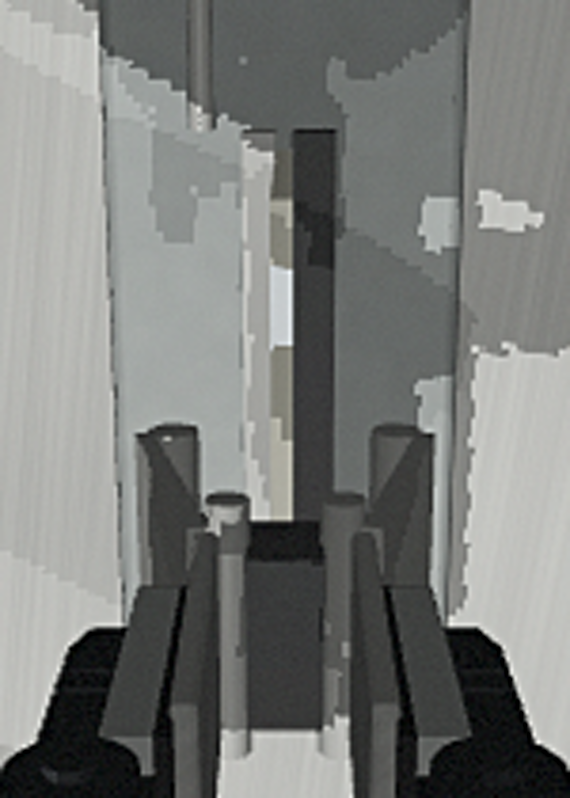

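View pics/c14.png

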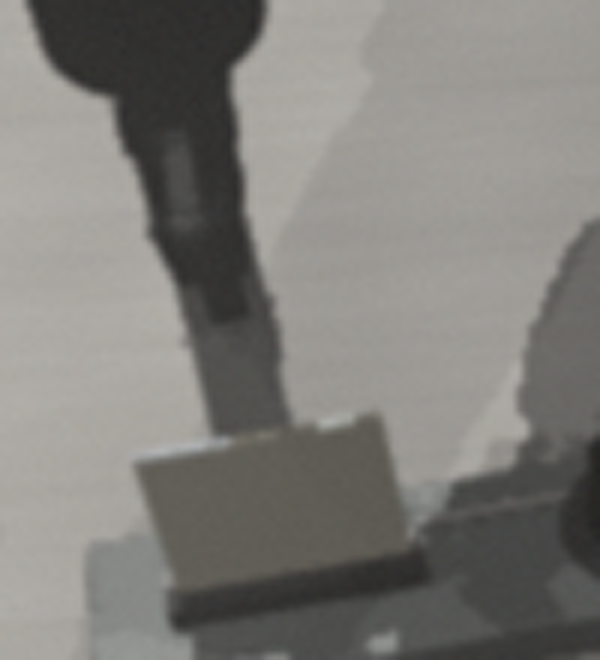

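View pics/c15.png

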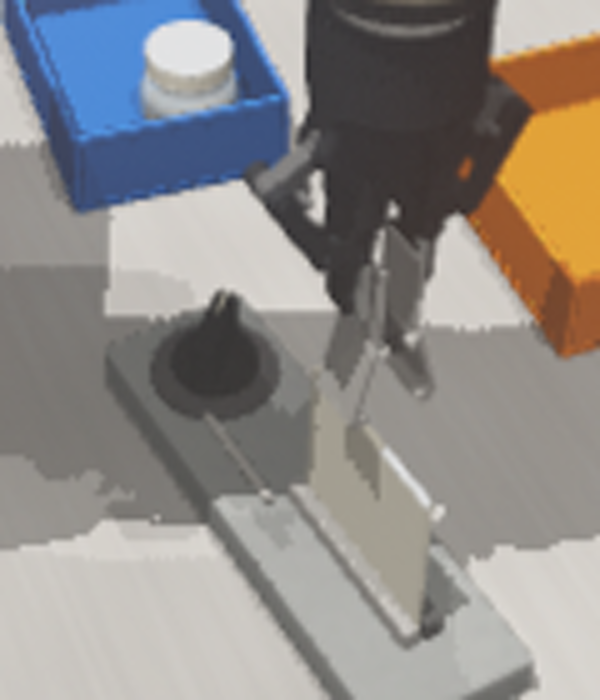

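Call:
move_arm:
  turn:
    - [0, 0, 0]
    - [0, 0, 0]
    - [0, 0, 0]
    - [0, 0, 0]
    - [0, 0, 0]
    - [0, 0, 0]
  delta_pos:
    - [-0.05, -0.2, -0.6]
    - [-0.05, -0.2, -1.5]
    - [-0.05, -0.2, -2.5]
    - [-0.05, -0.2, -3]
    - [-0.05, -0.2, -3]
    - [-0.05, -0.2, -3]
  jaw: [1, 1, 1, 1, 1, 1]

```text
time: 11.6
tcp_pos: [0.5459, -0.2153, 0.2076]
eef_rot: [-0.043, 0.706, 0.043, 0.706]
force: [-1.0, -0.3, -1.0]
opening: 0.021
```

```bash
python3 -c "
from h import *
st(); f=snap('wrist','w12'); snap('scene','s12');snap('side','d12')
crop('w12',210,100,360,310,3.8,'c16');crop('s12',140,130,240,240,6,'c17');crop('d12',225,180,345,320,5,'c18')"
```

```text
11.6 [ 0.54586971 -0.21527889  0.2075825 ] op 0.020998526035290666 dir 6.95392145298606 ax [-9.e-04  9.e-04 -1.e+00] F [-1.  -0.3 -1. ] T [ 0.01 -0.05 -0.04]
```

View pics/c16.png

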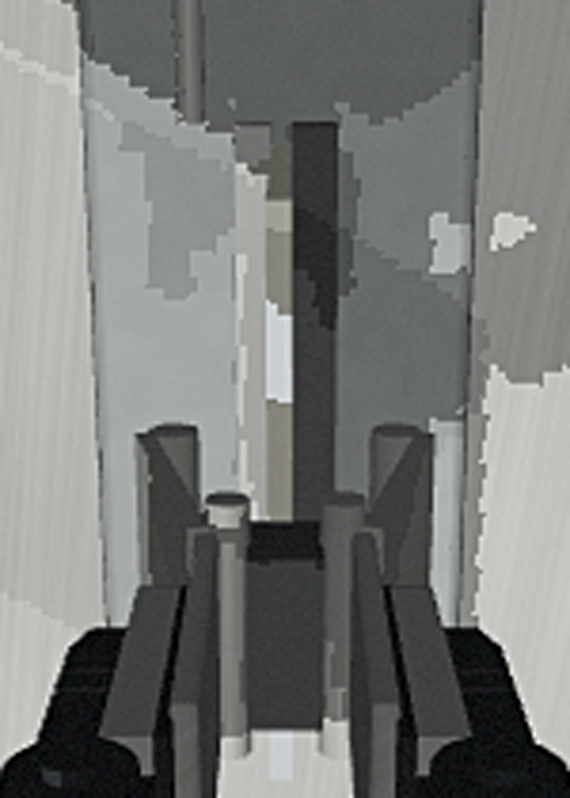

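View pics/c18.png

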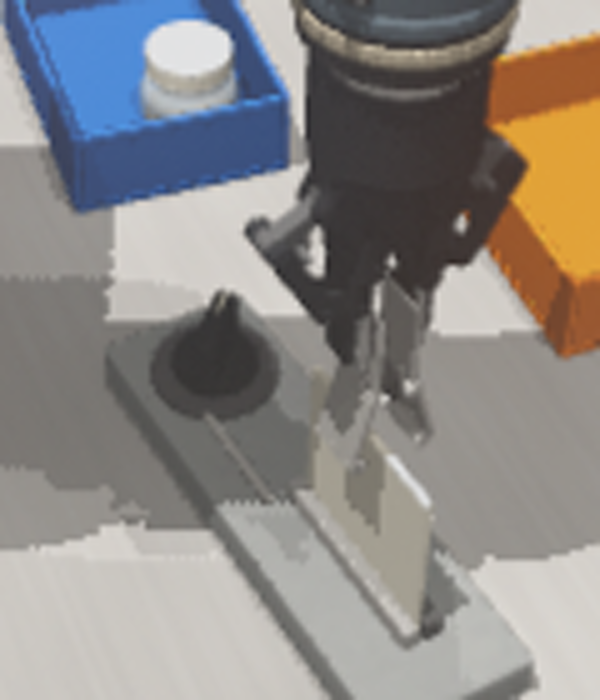

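Call:
move_arm:
  turn:
    - [0, 0, 0]
    - [0, 0, 0]
    - [0, 0, 0]
    - [0, 0, 0]
    - [0, 0, 0]
    - [0, 0, 0]
    - [0, 0, 0]
  delta_pos:
    - [-0.1, -0.1, 0]
    - [-0.1, -0.1, -0.6]
    - [-0.1, -0.1, -1.2]
    - [-0.1, -0.1, -1.7]
    - [-0.1, -0.1, -2.1]
    - [-0.1, -0.1, -2.1]
    - [-0.1, -0.1, -2.1]
  jaw: [1, 1, 1, 1, 1, 1, 1]

```text
time: 12.45
tcp_pos: [0.5451, -0.2163, 0.1869]
eef_rot: [-0.043, 0.706, 0.043, 0.706]
force: [0.0, -0.2, -0.7]
opening: 0.0208
```

```bash
python3 -c "
from h import *
st(); f=snap('wrist','w13'); snap('scene','s13');snap('side','d13')
crop('w13',210,100,360,310,3.8,'c19');crop('s13',140,130,240,240,6,'c20');crop('d13',225,180,345,320,5,'c21')"
```

```text
12.45 [ 0.5450742  -0.21631699  0.18693535] op 0.020847650367855648 dir 6.959416651668289 ax [-3.e-04  7.e-04 -1.e+00] F [ 0.  -0.2 -0.7] T [-0.03 -0.01 -0.02]
```

View pics/c19.png

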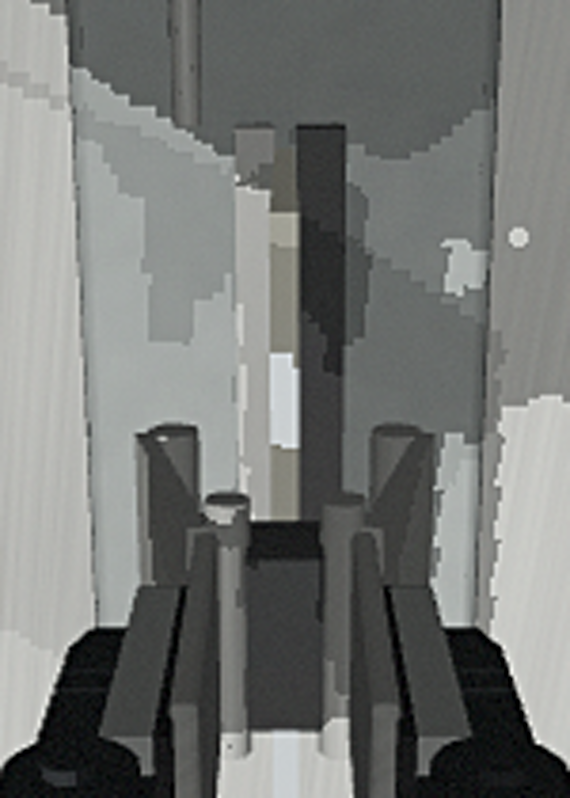

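View pics/c20.png

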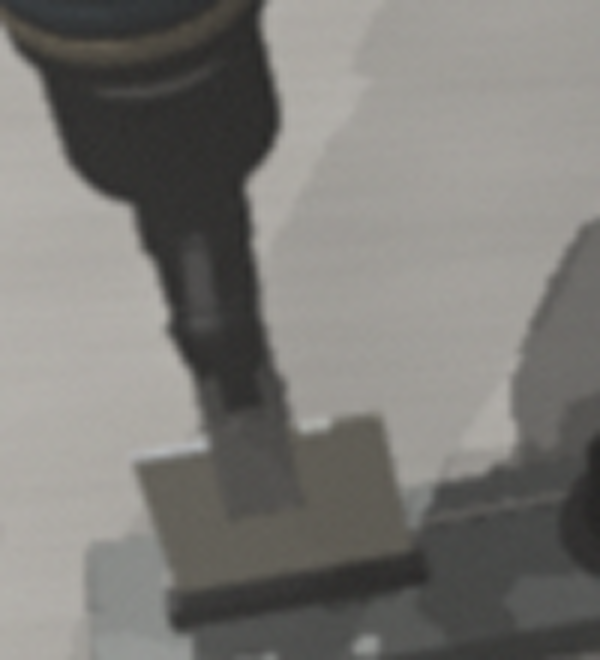

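View pics/c21.png

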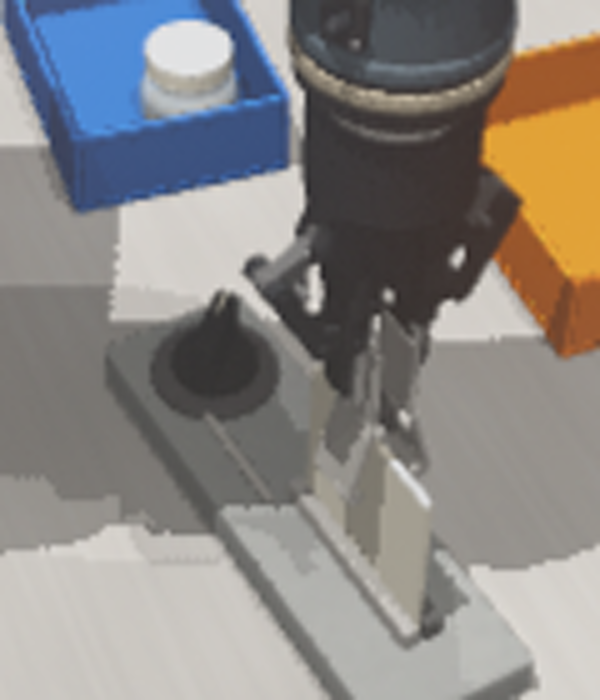

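```bash
python3 -c "
from h import *
S=load('s13')
for u,v in((230,521),(303,507),(266,514)):
  o,d=ray(S,140+u/6-.5,130+v/6-.5)
  for X in(.562,.568): print(u,X,o+d*(X-o[0])/d[0])
f=load('w13'); 
for z in(.105,.15): print(np.round(proj(f,(.5451,-.2163,z)),1))
st()
"
```

```text
230 0.562 [ 0.562      -0.2349181   0.10158322]
230 0.568 [ 0.568      -0.23324445  0.10898358]
303 0.562 [ 0.562      -0.20473912  0.10665391]
303 0.568 [ 0.568      -0.2033495   0.11400654]
266 0.562 [ 0.562      -0.22000758  0.10414785]
266 0.568 [ 0.568      -0.21847427  0.11152407]
[286.5 229.8]
[287.  260.4]
12.6 [ 0.54522729 -0.21639282  0.1871674 ] op 0.02072142011877085 dir 6.958152935505763 ax [ 2.e-04  5.e-04 -1.e+00] F [0.  0.2 0.1] T [-0.03  0.04  0.01]
```

Call:
move_arm:
  turn:
    - [0, 0, 0]
    - [0, 0, 0]
    - [0, 0, 0]
    - [0, 0, 0]
    - [0, 0, 0]
    - [0, 0, 0]
  delta_pos:
    - [0, 0, -0.15]
    - [0, 0, -0.3]
    - [0, 0, -0.3]
    - [0, 0, -0.3]
    - [0, 0, -0.3]
    - [0, 0, -0.3]
  jaw: [1, 1, 1, 1, 1, 1]

```text
time: 13.2
tcp_pos: [0.5453, -0.2164, 0.1843]
eef_rot: [-0.043, 0.706, 0.043, 0.706]
force: [0.0, -0.9, -0.5]
opening: 0.0205
```

```bash
python3 -c "
from h import *
st(); snap('wrist','w14'); snap('side','d14')
a=cv2.imread('pics/w14.png')[100:310,210:360]; b=cv2.imread('pics/d14.png')[180:320,225:345]
a=cv2.resize(a,(400,560));b=cv2.resize(b,(400,467));c=np.zeros((560,800,3),np.uint8);c[:,:400]=a;c[:467,400:]=b;cv2.imwrite('pics/c22.png',c)
o=st(); print(o['qvel'])"
```

```text
13.2 [ 0.54528817 -0.21643355  0.18425282] op 0.02051250186549446 dir 6.957231481998296 ax [ 4.e-04  4.e-04 -1.e+00] F [ 0.  -0.9 -0.5] T [-0.01  0.02 -0.03]
13.3 [ 0.54526463 -0.2163942   0.18423447] op 0.02069443776233994 dir 6.957186372171086 ax [ 3.e-04  5.e-04 -1.e+00] F [ 0.5 -0.  -1.4] T [0.   0.02 0.03]
[ 9.02933089e-04 -7.41613314e-05 -2.40791860e-04  5.39166709e-05
 -5.98896564e-04  1.25455659e-03]
```

View pics/c22.png

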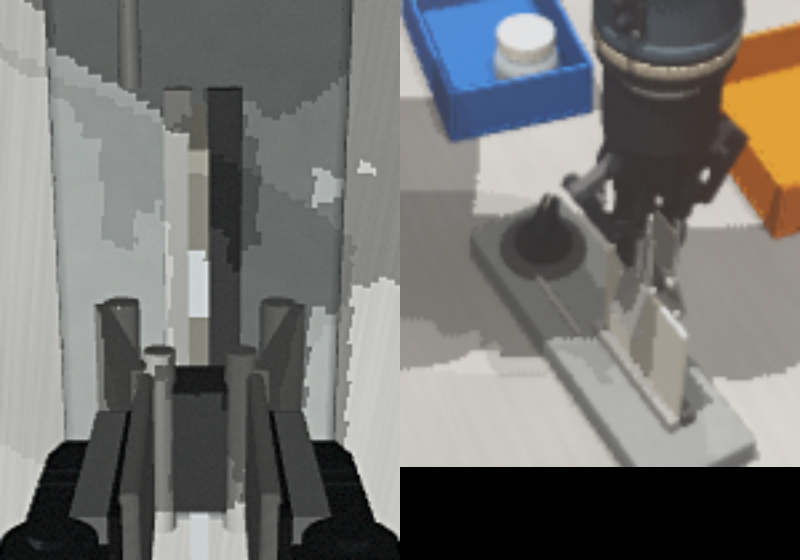

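The clip is astride the card: the card edge is at column 199, midway between the jaws (96 to 304). Nothing is touching and the arm is still, so I'm handing in.

```bash
python3 -c "
from station import finish_job
print(finish_job())"
```

```text
the job is handed in; nothing more can be done
None
```

The job is handed in at 13.3 s. The knob is at its stop, and the clip is still held wide open astride the middle of the card's top edge. No verdict was reported, so these are my own last checks.

- **Knob:** I turned it clockwise until the wrist torque rose to about 1.2 N m. The bar's angle after release put the knob at about 2.4 rad, which is the stop.
- **Clip opening:** I squeezed the tails with 50 N, and the fingers stopped at 21 mm against the 23 mm stated. The jaws measured about 48 mm over their tips against 46 mm, so they are fully open.
- **Position over the card:** The card is centred between the jaws to about 1 mm, in line within about 1° and upright. Along the edge it is within a few mm of the middle.
- **Depth:** I estimate the card edge is 18 to 24 mm below the clip's origin. The low figure comes from the grasp height and the high one from the scene camera.
- **Contact:** Wrist force was about 1 N and there was no contact in the images. The tub, jar and bowl were not touched.

**Disagreement:** The cameras differed by 3 to 6 mm on the clip's place along the tray wall and on the card's middle. I took values in between, well inside the 20 mm allowed.

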